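White-reference a colour meter: battery on, then hold the reference puck down

TASK

Get the colour meter ready for checking the white shells. First slide the battery pack along the meter's shoe, contact end leading, until it is fully home and the roller detent has snapped into it (the meter zeroes itself with the ring still empty when power comes on). Then seat the white reference puck flat in the meter's sprung ring, press it down as far as the ring goes and finish while still holding it pressed down there; leave the other things on the bench where they are.

Things in the scene. Friction and masses are not known exactly. Their poses are not given: they have to be found in the camera images.
- meter: bench colour meter, fixed: a flat box 135 (x) x 166 (y) x 28 mm high, grey top. Origin at the centre of its underside, front on its -x side, z up. Left half (y = +44 mm): the battery shoe along x, an aluminium deck 34 mm above the bench with side walls, inward lips and a black end stop at x = 53 mm. Right half (x = 15, y = -42 mm): the sprung ring over a round measuring port
- shoe_home (a point): where the battery's centre lies when home in the shoe (contact end at the end stop), 14.5 mm above the deck; axes as the meter's. The battery slides to it along +x, 66.5 mm from shoe_entry, its flanges under the lips (lip tops 9.5 mm above the deck, 40 mm gap between the lips)
- shoe_entry (a point): where the battery's centre lies when set on the open front of the shoe's deck, its leading end 4 mm before the lips, ready to slide; 14.5 mm above the deck; axes as the meter's. The side walls begin at the leading end and narrow like a funnel
- detent (a joint): sprung steel roller standing 2.2 mm out of the shoe's deck on its centre line, 10 mm beyond shoe_home: 0 = fully up (nothing over it, or snapped into the battery's groove), about 0.002 m = pressed down by a battery passing over it. It resists the battery with a few newtons
- battery_center (a point): centre of the black battery pack (half-way up, 0.14 kg): a ribbed block 56 (x) x 36 (y) mm on a foot 56 x 50 mm, 5 mm thick (side flanges); 29 mm high in all, standing on its foot. Its +x end has three brass contacts, seen on top too, and goes first. Grip the 36 mm wide block, more than 10 mm above its underside to clear the lips. In the shoe it has 1.5 mm play each way
- puck_center (a point): centre of the white reference puck (half-way up): a smooth round disc of 54 mm diameter, 14 mm thick, 0.06 kg, lying flat on the bench. It may lie in either of two places, the lens cap in the other
- cradle_seat (a point): centre of the flat seat in the sprung ring, z up; moves down with the ring; 40.5 mm above the bench when free. The seat is an annulus (hole 41 mm) inside a rim 4.5 mm high, inner diameter 57 mm widening to 62 mm at its mouth, outer 70 mm. The seated puck's centre is 7 mm above this point, its upper 9.5 mm stand clear of the rim
- cradle (a joint): how far the sprung ring is pressed down: 0 = free, 0.008 m = stop. It takes about 6.5 N to start it moving and 13 N to hold it on the stop, and springs back when let go. The ring stays clear of the meter's top all the way (rim at least 8 mm above it)
- lens_cap: black lens cap, a disc of 51 mm diameter and 10 mm thick, lying on the bench; a bystander (do not move). Origin at the centre of its underside
- tweezers: tweezers lying on their side, 120 mm long, 10 mm high, near the bench's front edge; a bystander. Origin at the middle of its underside, long side along its y
- brush: black static brush, 157 mm long, 10 mm high, at the back; a bystander
- licence_dongle: USB dongle, 18 x 48 x 12 mm, in front of the test nest at the left; a bystander
There are look-alikes about, which are no part of the job. Leave any brown or pink look-alike of the part that bears puck_center alone.

How it is judged:
By the outcome, as a careful person would: the job done as asked, in the order asked, and still so for the second after the job is handed in, while the arm keeps its last pose, push and grip.
It also fails if it takes over 58 s, if anything falls off the work surface, if the arm or the gripper's body presses on something with over 40 N, if the wrist force passes 120 N, or if a joint passes its speed limit or range.

ROBOT

A 6-joint arm with a two-finger parallel gripper is mounted at the origin on a cart in front of the work surface, level with it; the furniture and walls round the work are solid. World frame = base frame: x ahead of the robot, y to its left, z up, the work surface at z = 0. Lengths are in mm, angles in degrees, forces in N, time in s.
With the tool pointing down it reaches from about 300 to 850 mm from the base axis. Payload 4.2 kg.
Tool frame: the origin (TCP) lies on the centre line of the jaws, within the pads' length; the fingertips stand 11 mm ahead of it and the grasp point (between the pads) lies 8 mm behind it; z points along the fingers, y is the line along which they close (so a half turn about z gives the same grasp; the last joint's range is limited). The gripper opens to 91 mm and grips with 3 to 60 N. Pads are 32 mm wide; open, the fingers measure 118 mm over their backs; the gripper's body (76 mm by 178 mm) begins 60 mm behind the grasp point.
Start: joints at [67.036, 18.312, 89.639, -0, 72.044, -1.146], TCP at [213.709, 533.826, 224.976] pointing down, gripper open.
Joint ranges: [-177.97, 177.97], [-48.28, 115.42], [12.27, 149.76], [-77.06, 257.06], [2.81, 150.46], [-146.56, 146.56]. Speed limits (degrees/s): [147.25, 147.25, 180, 180, 180, 180].

INTERFACE

Orientations are given as [roll, pitch, yaw] about the fixed x, y, z axes, in that order (R = Rz(yaw) Ry(pitch) Rx(roll)).
In Python, from workcell import env, grab_frame, camera_model, models gives the robot as it stands.
- The arm moves only by the shell command python3 -m crank 'ROWS' [FORCE]. ROWS is text: rows parted by semicolons, each of 7 numbers parted by spaces: the closure, from -1 (fully open) to 1 (shut), so that 0 is half open, then the shift along the tool's x, y, z in mm, then the turn, a rotation vector about the tool's x, y, z in degrees. A call has 1 to 10 rows; each row shifts and turns the commanded pose from where the row before left it, along the tool's axes as they then stand; what a row does not reach is not made up. A row lasts 1/8 s, in which the tool goes at most 62.5 mm and 10.7 degrees, less where a joint would pass 70% of its speed; a pose out of reach is approached as far as the arm can. A call is refused whole if a number of a shift passes 62.5 or a number of a turn 10.7, either way. A call with a gripper value outside its range is refused whole. The fingers move at their own pace and stop on an object; FORCE is the grip in N (left out, the last holds). Time passes only in rows, so rows that do not move let the fingers close. It gives the time, the measured TCP pose, the force, the opening and the grip force at its end, in the units of the state.
- env.state(): the state, without advancing time (a new reading comes with each control period).
- grab_frame(name): name is "scene" or "top"; returns the picture (420x560x3 uint8, blue, green, red); there is no depth.
- camera_model(name): a dict with "K" (3x3 intrinsics, pixels), "R" (3x3) and "t" (3): a world point X has camera coordinates R X + t. Camera axes: x right, y down, z forward; pixel columns grow to the right and rows downward; lengths in mm; the calibration is good to about 2 mm. A picture is of the moment at which its call begins. camera_model takes no time and is no camera call.
- env.job_done(): hands the job in; it is judged then, once.
Trained networks look in the newest picture that a camera, given by its name, has taken for a name from the list of things; names that differ only in an ending like _2 or _b are one class to them, and where a whole thing is asked for, a point or a joint stands for the part that bears it (a point fixed in the world has none). Each returns a list of dicts, best first, with "p" (0 to 1); they miss things now and then, are a little off and sometimes report something else, mostly with a low value. They report only what shows in the picture. A call takes as long as a camera call. They do not tell look-alikes from the thing itself.
- models.search_frame(name, camera): "point" ([x, y, z] in mm, in world coordinates, good to about 4 mm: the middle of the surface that is visible of it).
The state is a dict: "time_s": time; "qpos": joint angles; "qvel": joint speeds; "effort": joint torques, N m; "ee_pos": TCP position; "ee_rot": TCP orientation; "force": force on the tool from outside, world axes, zero at the start; "torque": the same for the moment, N m; "gripper_width": finger opening in mm; "gripper_force": force on a finger pad.
Only numpy, scipy, OpenCV 4.12 (cv2) and the standard library are available. Lean on these libraries where they do the work, as an engineer would, in place of code of your own. Each camera call takes 0.05 s, during which the arm holds its last target. There are 200 camera calls.

## Working session

There is one attempt and no reset: what is moved stays moved. The work goes in short steps, Python scripts to look and compute and a shell command to move; the robot and the scene stay as the last step left them, time stands still between calls to the robot, and variables do not carry over. Pictures are saved under pics/ and viewed, at most 10 in all, crops included, and the job is handed in when it is done.

```bash
mkdir -p pics; cat > h.py <<'E'
from workcell import env, grab_frame, camera_model, models
import numpy as np, cv2
def uv(P,c):
    m=camera_model(c);q=np.array(m["R"])@np.array(P,float)+np.array(m["t"]);p=np.array(m["K"])@q;return p[:2]/p[2]
def ray(px,c,z):
    m=camera_model(c);R=np.array(m["R"]);t=np.array(m["t"]);o=-R.T@t;d=R.T@np.linalg.inv(np.array(m["K"]))@np.array([px[0],px[1],1.])
    return o+d*(z-o[2])/d[2]
E
python3 - <<'E'
from h import *
a=grab_frame("scene");b=grab_frame("top")
cv2.imwrite("pics/s0.png",a);cv2.imwrite("pics/t0.png",b)
for n in ["meter","battery_center","puck_center","lens_cap","cradle_seat","tweezers","detent","brush","licence_dongle"]:
  for c in ["scene","top"]:
    print(n,c,[(np.round(d["point"]).tolist(),round(d["p"],2),uv(d["point"],c).round().tolist()) for d in models.search_frame(n,c)[:4]])
s=env.state();print(s)
for c in("scene","top"):
  m=camera_model(c);print(c,-np.array(m["R"]).T@np.array(m["t"]))
E
```

```text
meter scene [([572.0, 124.0, 32.0], 0.97, [358.0, 255.0]), ([355.0, 195.0, 4.0], 0.42, [260.0, 299.0])]
meter top [([590.0, 141.0, 34.0], 0.76, [356.0, 167.0])]
battery_center scene [([415.0, 263.0, 22.0], 0.85, [257.0, 264.0])]
battery_center top [([421.0, 279.0, 29.0], 0.74, [291.0, 252.0])]
puck_center scene [([482.0, 351.0, 13.0], 0.8, [252.0, 240.0]), ([415.0, 406.0, 10.0], 0.6, [213.0, 243.0]), ([584.0, 353.0, 12.0], 0.5, [282.0, 224.0])]
puck_center top [([416.0, 413.0, 10.0], 0.88, [226.0, 256.0]), ([593.0, 366.0, 11.0], 0.81, [247.0, 171.0]), ([484.0, 361.0, 13.0], 0.74, [250.0, 223.0])]
lens_cap scene [([504.0, 443.0, 5.0], 0.54, [233.0, 226.0]), ([640.0, 126.0, 41.0], 0.36, [376.0, 239.0])]
lens_cap top [([510.0, 448.0, 7.0], 0.91, [208.0, 211.0])]
cradle_seat scene [([641.0, 128.0, 41.0], 0.94, [375.0, 238.0]), ([643.0, 460.0, 8.0], 0.26, [268.0, 204.0])]
cradle_seat top [([644.0, 125.0, 39.0], 0.63, [363.0, 141.0])]
tweezers scene [([359.0, 196.0, 3.0], 0.67, [261.0, 299.0])]
tweezers top []
detent scene [([591.0, 354.0, 14.0], 0.23, [284.0, 222.0]), ([574.0, 123.0, 28.0
[... 401 characters left out ...]
.96410371e+01, -5.49693315e-04,
        7.20436009e+01, -1.14736251e+00]), 'qvel': array([ 0.04134901,  0.00171782, -0.11678957,  0.0004274 , -0.04404944,
       -0.07239044]), 'effort': array([ 6.86336589e-04, -4.12360168e+01, -2.32235759e+01,  7.27420463e-02,
        3.77413700e-02, -8.07606483e-06]), 'ee_pos': array([213.69304967, 533.81783671, 224.96000809]), 'ee_rot': array([1.79996757e+02, 5.87977220e-04, 1.58185078e+02]), 'force': array([ 0.54384536, -0.3794019 , -0.02896252]), 'torque': array([ 0.02925366,  0.01666686, -0.01068154]), 'gripper_force': 0.0, 'gripper_width': 91.18456240633839}
scene [ -75.94135715 -266.08933241  515.53811332]
top [398.76520532 315.88405421 918.16016196]
```

View pics/t0.png

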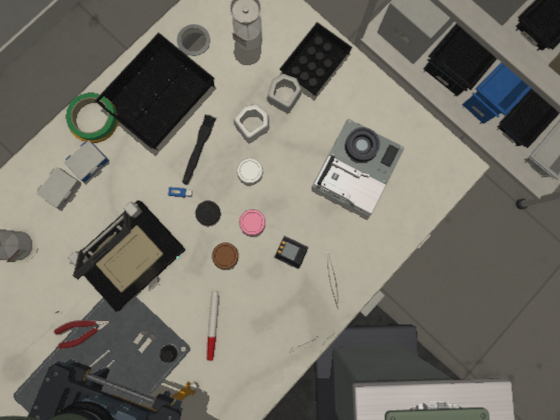

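View pics/s0.png

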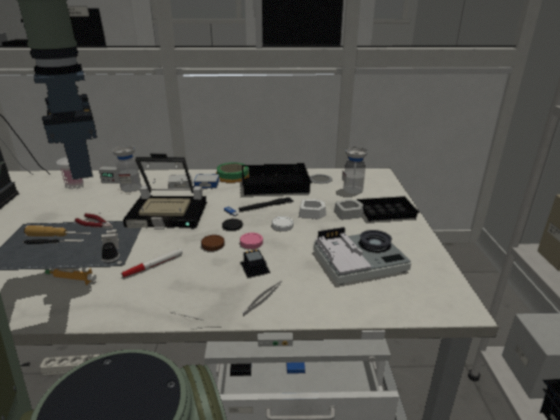

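The top view shows three discs of the puck's class: white at (250,171), pink at (252,222) and brown at (225,256). The black lens cap is at (208,212). The white disc fits the description, since pink and brown are the look-alikes to leave alone. The battery is at (291,252) and the meter at (358,168). I'll confirm this in one enlarged crop.

```bash
python3 - <<'E'
from h import *
b=cv2.imread("pics/t0.png")
c1=cv2.resize(b[110:230,305:410],None,fx=5,fy=5,interpolation=cv2.INTER_CUBIC)[:600]
c2=cv2.resize(b[230:275,268:318],None,fx=5,fy=5,interpolation=cv2.INTER_CUBIC)
c3=cv2.resize(b[148:193,228:278],None,fx=5,fy=5,interpolation=cv2.INTER_CUBIC)
o=np.zeros((600,790,3),np.uint8);o[:600,:525]=c1;o[:225,535:785]=c2;o[235:460,535:785]=c3
cv2.imwrite("pics/c0.png",o)
E
```

```text
(no output)
```

View pics/c0.png

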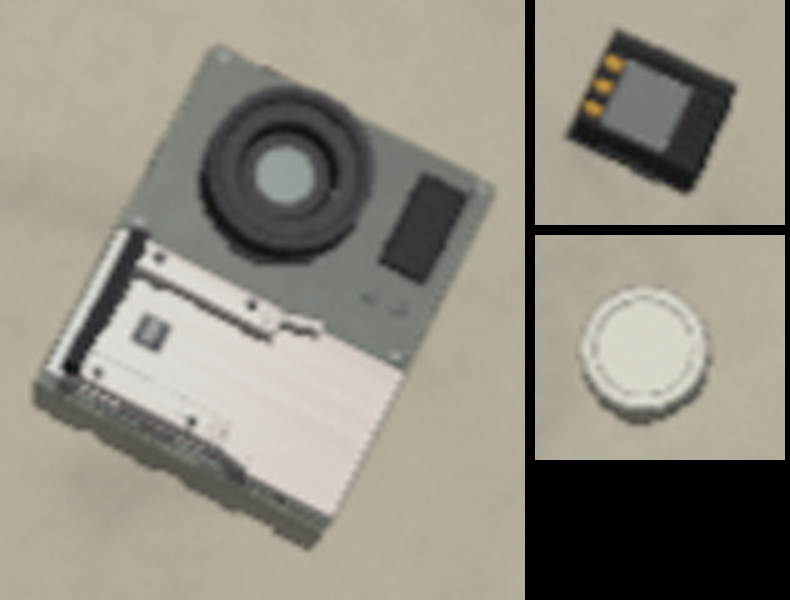

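The crop confirms three things:
- **Puck:** the white disc, top face centred at crop (644,348), is (249.8,170.6) in the image.
- **Battery:** brass contacts are on its left end, at crop (600,85).
- **Meter:** the ring is at crop (287,173), the end stop on the left at (105,300), and the roller at (152,332). The front is to the right.

Next I'll fit poses to these points.

```bash
cat > fit.py <<'E'
from h import *
from scipy.optimize import least_squares
def fit(obs,x0,cam="top"):
    # obs: list of (model xyz, px); pose x,y,yaw(deg)
    def w(p,m):
        c,s=np.cos(np.radians(p[2])),np.sin(np.radians(p[2]));return [p[0]+c*m[0]-s*m[1],p[1]+s*m[0]+c*m[1],m[2]]
    r=least_squares(lambda p:np.concatenate([uv(w(p,m),cam)-px for m,px in obs]),x0)
    return r.x,r.fun.reshape(-1,2).round(2).tolist(),w
def crop(u,v,ou,ov,f=5.): return np.array([(u+.5)/f-.5+ou,(v+.5)/f-.5+ov])
E
python3 - <<'E'
from fit import *
A=lambda u,v:crop(u,v,305,110)
p,r,w=fit([((67.5,-83,28),A(218,45)),((-67.5,-83,28),A(495,187)),((35,44,36),A(152,332)),((15,-42,45),A(287,173))],[590,140,64])
print("meter",p,r)
for n,m in dict(home=(25,44,48.5),entry=(25-66.5,44,48.5),seat=(15,-42,40.5)).items(): print(n,np.round(w(p,m),1))
B=lambda u,v:crop(u-535,v,268,230)
p,r,w=fit([((28,-25,5),B(618,30)),((-28,-25,5),B(735,88)),((-28,25,5),B(690,193)),((28,25,5),B(568,135))],[418,275,64])
print("bat",p,r)
print("puck",ray(crop(644-535,348-235,228,148),"top",14))
s=env.state();print(s["time_s"])
# scene check via projection
for n,P in dict(puck=(593,366,11)).items(): print(uv(P,"scene"))
E
```

```text
meter [592.01862424 134.82610456  60.63295439] [[-0.98, -0.78], [1.25, 0.31], [-0.76, 0.74], [0.51, -0.32]]
home [565.9 178.2  48.5]
entry [533.3 120.2  48.5]
seat [636.  127.3  40.5]
bat [421.46585049 278.38171445  63.11851678] [[-0.15, -0.5], [0.93, -0.52], [-0.27, 0.55], [-0.5, 0.45]]
puck [593.32738501 360.73965458  14.        ]
1.0
[280.58796684 221.51723555]
```

```bash
python3 - <<'E'
from fit import *
g=cv2.GaussianBlur(cv2.imread("pics/t0.png"),(3,3),0).astype(float).sum(2)
p0=np.array([592,135,63.])
def w(p,m):
    c,s=np.cos(np.radians(p[2])),np.sin(np.radians(p[2]));return np.array([p[0]+c*m[0]-s*m[1],p[1]+s*m[0]+c*m[1],m[2]])
def edge(p,a,n,rng=6):
    # subpixel max gradient along model normal n near a; returns offset mm
    t=np.arange(-rng,rng+.01,.25);q=np.array([uv(w(p,(a[0]+n[0]*k,a[1]+n[1]*k,a[2])),"top") for k in t]).astype(np.float32)
    v=cv2.remap(g.astype(np.float32),q[:,0].reshape(1,-1),q[:,1].reshape(1,-1),cv2.INTER_CUBIC)[0]
    d=np.abs(np.gradient(v));i=d.argmax();sl=slice(max(0,i-4),i+5);return (t[sl]*d[sl]).sum()/d[sl].sum(),d[i]
for it in range(4):
  F=[((-67.5,y,28),(-1,0)) for y in range(-75,-9,6)];R=[((x,-83,28),(0,-1)) for x in range(-55,60,8)];K=[((67.5,y,28),(1,0)) for y in range(-75,-15,6)]
  o=[np.array([edge(p0,a,n)[0] for a,n in L]) for L in (F,R,K)]
  m=[np.median(k) for k in o]
  sl=np.degrees(np.polyfit([a[0] for a,n in R],o[1],1)[0]); slF=np.polyfit([a[1] for a,n in F],o[0],1)[0]*57.3
  print("offs F,R,K",np.round(m,2),"slope",sl.round(2),slF.round(2),p0.round(2))
  dyaw=-sl
  d=np.array([(m[2]-m[0])/2,-m[1],0]);p0=p0+np.r_[(w([0,0,p0[2]],d))[:2],dyaw]*.8
for n,mm in dict(home=(25,44,48.5),entry=(-41.5,44,48.5),seat=(15,-42,40.5)).items(): print(n,np.round(w(p0,mm),1))
for n,mm in dict(det=(35,44,36),ring=(15,-42,45)).items(): print(n,(uv(w(p0,mm),"top")-[305,110])*5+2)
for cx,cam in ((p0,"scene"),):print([uv(w(p0,k),"scene").round(1).tolist() for k in((67.5,-83,28),(-67.5,-83,28),(15,-42,45),(35,44,36))])
E
```

```text
offs F,R,K [ 1.22  0.8  -1.51] slope 2.62 -2.13 [592. 135.  63.]Traceback (most recent call last):
  File "<stdin>", line 13, in <module>
  File "<stdin>", line 8, in edge
  File "h.py", line 4, in uv
    m=camera_model(c);q=np.array(m["R"])@np.array(P,float)+np.array(m["t"]);p=np.array(m["K"])@q;return p[:2]/p[2]
ValueError: time passes only in moves, steps and waits
```

```bash
python3 - <<'E'
from workcell import camera_model
import pickle
pickle.dump({c:{k:__import__("numpy").array(v) for k,v in camera_model(c).items()} for c in("scene","top")},open("cam.pkl","wb"))
E
sed -i '2a import pickle\nCM=pickle.load(open("cam.pkl","rb"))\ncamera_model=lambda c:CM[c]' h.py
cat > ed.py <<'E'
from fit import *
def w(p,m):
    c,s=np.cos(np.radians(p[2])),np.sin(np.radians(p[2]));return np.array([p[0]+c*m[0]-s*m[1],p[1]+s*m[0]+c*m[1],m[2]])
def edge(g,p,a,n,rng=6):
    t=np.arange(-rng,rng+.01,.25);q=np.array([uv(w(p,(a[0]+n[0]*k,a[1]+n[1]*k,a[2])),"top") for k in t]).astype(np.float32)
    v=cv2.remap(g,q[:,0].reshape(1,-1),q[:,1].reshape(1,-1),cv2.INTER_CUBIC)[0]
    d=np.abs(np.gradient(v));i=d.argmax();sl=slice(max(0,i-4),i+5);return (t[sl]*d[sl]).sum()/d[sl].sum()
E
python3 - <<'E'
from ed import *
g=cv2.GaussianBlur(cv2.imread("pics/t0.png"),(3,3),0).sum(2,dtype=np.float32)
def rect(p0,F,R,K,L=[],n=5):
  for it in range(n):
    o=[np.array([edge(g,p0,a,n) for a,n in S]) for S in (F,R,K,L) if S]
    m=[np.median(k) for k in o]; sl=np.degrees(np.polyfit([a[0] for a,n in R],o[1],1)[0])
    dy=-m[1] if not L else (m[3]-m[1])/2
    p0=p0+np.r_[w([0,0,p0[2]],((m[2]-m[0])/2,dy,0))[:2],-sl]*.8
  print(np.round(m,2),sl.round(2),p0.round(2));return p0
F=[((-67.5,y,28),(-1,0)) for y in range(-75,-9,6)];R=[((x,-83,28),(0,-1)) for x in range(-55,60,8)];K=[((67.5,y,28),(1,0)) for y in range(-75,-15,6)]
p0=rect(np.array([592,135,61.]),F,R,K)
for n,mm in dict(home=(25,44,48.5),entry=(-41.5,44,48.5),seat=(15,-42,40.5)).items(): print(n,np.round(w(p0,mm),1))
for n,mm in dict(det=(35,44,36),ring=(15,-42,45)).items(): print(n,(uv(w(p0,mm),"top")-[305,110])*5+2)
print([uv(w(p0,k),"scene").round(1).tolist() for k in((67.5,-83,28),(-67.5,-83,28),(15,-42,45),(35,44,36))])
# battery: foot sides z=5
b=rect(np.array([421.5,278.4,63.]),[((-28,y,5),(-1,0)) for y in(-23,-21,21,23)],[((x,-25,5),(0,-1)) for x in range(-24,25,4)],[((28,y,3),(1,0)) for y in(-23,-21,21,23)],[((x,25,3),(0,1)) for x in range(-24,25,4)])
print("bat scene",uv([b[0],b[1],29],"scene"))
E
```

```text
[-0.25 -0.19 -0.33] 0.09 [592.33 135.2   60.55]
home [566.3 178.6  48.5]
entry [533.6 120.7  48.5]
seat [636.3 127.6  40.5]
det [147.14768482 334.80645498]
ring [288.72553786 170.67648388]
[[378.8, 229.9], [411.2, 261.5], [374.6, 237.4], [333.8, 242.4]]
[ 0.22 -0.    0.21 -0.04] 0.06 [421.31 278.96  62.9 ]
bat scene [254.07023963 256.71933746]
```

```bash
python3 -m crank '-1 -47.9 -26.5 0 0 0 0;-1 -47.9 -26.5 0 0 0 0;-1 -47.9 -26.5 0 0 0 0;-1 -47.9 -26.5 0 0 0 0;-1 -47.9 -26.5 0 0 0 0;-1 -47.9 -26.5 0 0 0 0' 15
python3 -m crank '-1 0 0 10 0 0 10.6;-1 0 0 10 0 0 10.6;-1 0 0 10 0 0 10.6;-1 0 0 10 0 0 10.6;-1 0 0 10 0 0 10.6;-1 0 0 10 0 0 10.6;-1 0 0 10 0 0 10.6;-1 0 0 10 0 0 10.6;-1 0 0 10 0 0 10.5;0 0 0 0 0 0 0'
```

```text
time_s: 1.75
ee_pos: [422.4, 278.0, 225.2]
ee_rot: [180.0, 0.0, 158.2]
force: [-0.1, 1.4, 0.6]
gripper_width: 90.8
gripper_force: 0.0
time_s: 3.0
ee_pos: [421.0, 279.2, 134.4]
ee_rot: [-180.0, 0.1, 63.0]
force: [-0.5, 0.0, 1.0]
gripper_width: 83.8
gripper_force: 0.0
```

```bash
python3 -m crank '-0.3 0 0 30 0 0 0;-0.3 0 0 30 0 0 0;-0.3 0 0 30 0 0 0;-0.3 0 0 15 0 0 0;-0.3 0 0 6.4 0 0 0;-0.3 0 0 0 0 0 0'
python3 - <<'E'
from h import *
cv2.imwrite("pics/s1.png",cv2.resize(grab_frame("scene")[180:300,180:340],None,fx=4,fy=4,interpolation=cv2.INTER_CUBIC))
print(env.state()["ee_pos"],env.state()["gripper_width"])
E
```

```text
time_s: 3.75
ee_pos: [421.8, 279.7, 23.9]
ee_rot: [180.0, -0.0, 62.9]
force: [-0.8, 0.6, -0.7]
gripper_width: 59.0
gripper_force: 0.0
[422.05353774 279.8077162   24.29475295] 59.17636204255904
```

View pics/s1.png

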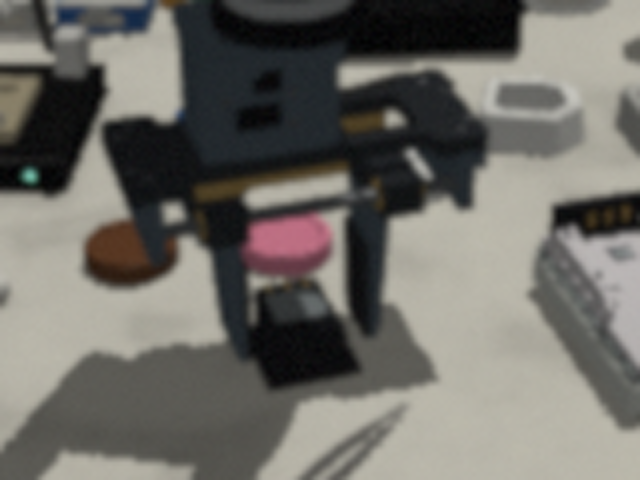

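The fingers straddle the block: left tip at crop (240,355), right tip at (370,330), battery between them at (300,300). I'll close and lift.

```bash
python3 -m crank '0.5 0 0 0 0 0 0;0.5 0 0 0 0 0 0;0.5 0 0 0 0 0 0;0.5 0 0 0 0 0 0' 20
python3 -m crank '0.5 0 0 -20 0 0 0;0.5 0 0 -30 0 0 0;0.5 0 0 -30 0 0 0;0.5 0 0 0 0 0 0'
```

```text
time_s: 4.3
ee_pos: [421.7, 279.6, 24.0]
ee_rot: [180.0, -0.0, 62.9]
force: [-1.1, 0.8, 4.5]
gripper_width: 35.9
gripper_force: 20.0
time_s: 4.8
ee_pos: [422.6, 280.2, 105.1]
ee_rot: [179.9, -0.2, 62.9]
force: [-0.2, 0.6, -1.0]
gripper_width: 35.8
gripper_force: 20.0
```

```bash
python3 -m crank '0.5 -22.7 43 0 0 0 0;0.5 -22.7 43 0 0 0 0;0.5 -22.7 43 0 0 0 0;0.5 -22.7 43 0 0 0 0;0.5 0 0 20 0 0 2.3;0.5 0 0 14 0 0 0;0.5 0 0 0 0 0 0'
python3 - <<'E'
from h import *
cv2.imwrite("pics/t2.png",cv2.resize(grab_frame("top")[110:230,305:425],None,fx=5,fy=5,interpolation=cv2.INTER_CUBIC))
cv2.imwrite("pics/s2.png",grab_frame("scene"))
a=cv2.imread("pics/t2.png");b=cv2.resize(cv2.imread("pics/s2.png")[215:290,300:375],(600,600),interpolation=cv2.INTER_CUBIC)
cv2.imwrite("pics/v2.png",cv2.resize(np.hstack([a,b]),(800,400)))
print(env.state()["ee_pos"],env.state()["ee_rot"])
E
```

```text
time_s: 5.68
ee_pos: [531.6, 120.1, 67.5]
ee_rot: [-179.8, 0.2, 60.7]
force: [0.1, -0.4, -1.2]
gripper_width: 35.6
gripper_force: 20.0
[532.6809828  120.70516089  69.23183296] [-1.79952546e+02  2.59896397e-02  6.06536792e+01]
```

View pics/v2.png

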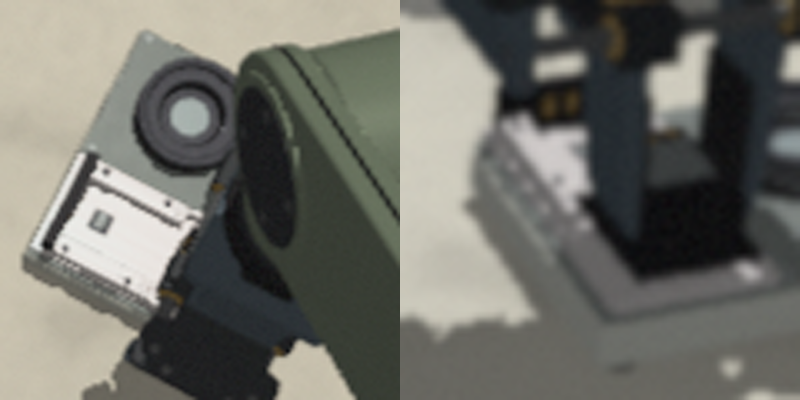

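Left view: the arm covers the battery, and the roller is free at (100,220). Right view: the battery at (690,220) hovers over the open front of the deck, lined up with the shoe. I'll lower until it touches.

```bash
python3 -m crank '0.5 -1 0 6 0 0 0;0.5 0 0 4 0 0 0;0.5 0 0 0 0 0 0;0.5 0 0 0 0 0 0';python3 -m crank '0.5 0 0 1.5 0 0 0;0.5 0 0 0 0 0 0'; python3 -m crank '0.5 0 0 1 0 0 0;0.5 0 0 0 0 0 0'
```

```text
time_s: 6.28
ee_pos: [532.8, 119.4, 59.7]
ee_rot: [180.0, -0.0, 60.6]
force: [0.8, -0.1, -0.4]
gripper_width: 35.7
gripper_force: 20.0
time_s: 6.52
ee_pos: [532.7, 119.3, 58.0]
ee_rot: [180.0, -0.0, 60.6]
force: [-0.9, -0.3, -1.5]
gripper_width: 35.9
gripper_force: 20.0
time_s: 6.78
ee_pos: [532.7, 119.3, 58.0]
ee_rot: [180.0, -0.0, 60.6]
force: [-1.8, -0.9, 6.2]
gripper_width: 36.3
gripper_force: 20.0
```

```bash
python3 -m crank '0.5 4 0 -0.7 0 0 0;0.5 4 0 0 0 0 0;0.5 4 0 0 0 0 0;0.5 4 0 0 0 0 0;0.5 0 0 0 0 0 0'; python3 -m crank '0.5 4 0 0 0 0 0;0.5 4 0 0 0 0 0;0.5 4 0 0 0 0 0;0.5 4 0 0 0 0 0;0.5 0 0 0 0 0 0'
```

```text
time_s: 7.4
ee_pos: [541.2, 133.5, 58.0]
ee_rot: [179.9, -0.1, 60.6]
force: [1.4, -2.8, 3.8]
gripper_width: 35.9
gripper_force: 20.0
time_s: 8.02
ee_pos: [548.8, 147.1, 58.0]
ee_rot: [179.9, -0.0, 60.6]
force: [1.2, -4.7, 5.0]
gripper_width: 36.0
gripper_force: 20.0
```

```bash
python3 -m crank '0.5 4 0.5 0 0 0 0;0.5 4 0 0 0 0 0;0.5 4 0 0 0 0 0;0.5 4 0 0 0 0 0;0.5 0 0 0 0 0 0'; python3 -m crank '0.5 4 0 0 0 0 0;0.5 4 0 0 0 0 0;0.5 3 0 0 0 0 0;0.5 0 0 0 0 0 0'
```

```text
time_s: 8.65
ee_pos: [556.3, 160.5, 58.0]
ee_rot: [-180.0, 0.1, 60.6]
force: [-1.4, -5.7, 6.1]
gripper_width: 35.9
gripper_force: 20.0
time_s: 9.15
ee_pos: [561.0, 168.9, 58.0]
ee_rot: [-180.0, 0.2, 60.6]
force: [-1.9, -7.1, 6.6]
gripper_width: 36.0
gripper_force: 20.0
```

```bash
python3 -m crank '0.5 3 0 0 0 0 0;0.5 3 0 0 0 0 0;0.5 0 0 0 0 0 0' 35; python3 -m crank '0.5 2 0 0 0 0 0;0.5 0 0 0 0 0 0';python3 -m crank '0.5 2 0 0 0 0 0;0.5 0 0 0 0 0 0'
```

```text
time_s: 9.52
ee_pos: [564.7, 175.5, 58.0]
ee_rot: [-180.0, 0.0, 60.6]
force: [-0.9, -4.1, 6.1]
gripper_width: 35.9
gripper_force: 35.0
time_s: 9.78
ee_pos: [566.0, 177.7, 58.0]
ee_rot: [-180.0, -0.0, 60.6]
force: [-1.0, -3.4, 6.1]
gripper_width: 35.9
gripper_force: 35.0
time_s: 10.02
ee_pos: [566.4, 178.4, 58.0]
ee_rot: [-180.0, 0.1, 60.6]
force: [-2.7, -6.2, 7.6]
gripper_width: 35.9
gripper_force: 35.0
```

```bash
python3 -m crank '0.5 2 0 0 0 0 0;0.5 0 0 0 0 0 0';python3 -m crank '0.5 2 0 0 0 0 0;0.5 0 0 0 0 0 0;0.5 0 0 0 0 0 0'
```

```text
time_s: 10.28
ee_pos: [566.8, 179.3, 58.1]
ee_rot: [-180.0, 0.2, 60.6]
force: [-2.5, -8.7, 9.2]
gripper_width: 35.9
gripper_force: 35.0
time_s: 10.65
ee_pos: [566.9, 179.3, 58.1]
ee_rot: [-179.9, 0.4, 60.7]
force: [-4.8, -14.9, 11.4]
gripper_width: 35.8
gripper_force: 35.0
```

At the stop the force climbs to about 17 N with no further motion, and it had dropped earlier as the roller passed. I'll relax the push, open, rise and look.

```bash
python3 -m crank '0.5 -2 0 -0.5 0 0 0;-0.3 0 0 0 0 0 0;-0.3 0 0 0 0 0 0;-0.3 0 0 -20 0 0 0;-0.3 0 0 -40 0 0 0;-0.3 0 0 -40 0 0 0;-0.3 0 0 0 0 0 0'
python3 -m crank '-0.3 -45 0 0 0 0 0;-0.3 -45 0 0 0 0 0;-0.3 0 0 0 0 0 0'
python3 - <<'E'
from h import *
a=cv2.resize(grab_frame("top")[110:230,305:425],(600,600),interpolation=cv2.INTER_CUBIC);b=cv2.resize(grab_frame("scene")[215:290,300:375],(600,600),interpolation=cv2.INTER_CUBIC)
cv2.imwrite("pics/v3.png",cv2.resize(np.hstack([a,b]),(800,400)))
E
```

```text
time_s: 11.52
ee_pos: [570.1, 182.3, 161.6]
ee_rot: [179.7, -0.4, 60.6]
force: [-0.1, 0.4, -1.4]
gripper_width: 59.2
gripper_force: 0.0
time_s: 11.9
ee_pos: [521.5, 101.0, 157.0]
ee_rot: [-179.8, 0.1, 60.4]
force: [0.8, 0.2, 0.4]
gripper_width: 58.9
gripper_force: 0.0
```

View pics/v3.png

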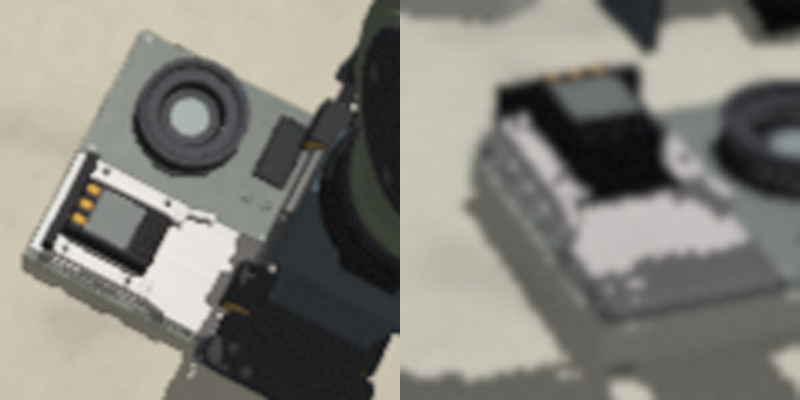

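Battery is home: its contacts at (85,205) are against the black end stop in the left view, and the roller is covered. Now the puck.

```bash
python3 -m crank '-0.7 43.6 -10.9 0 0 0 0;-0.7 43.6 -10.9 0 0 0 0;-0.7 43.6 -10.9 0 0 0 0;-0.7 43.6 -10.9 0 0 0 0;-0.7 43.6 -10.9 0 0 0 0;-0.7 43.6 -10.9 0 0 0 0;-0.7 0 0 30 0 0 0;-0.7 0 0 30 0 0 0;-0.7 0 0 30 0 0 0;-0.7 0 0 0 0 0 0'
python3 - <<'E'
from h import *
a=grab_frame("top");cv2.imwrite("pics/t4.png",a)
b=cv2.resize(grab_frame("scene")[180:260,230:350],None,fx=5,fy=5,interpolation=cv2.INTER_CUBIC);cv2.imwrite("pics/v4.png",b)
print(env.state()["ee_pos"])
E
```

```text
time_s: 13.25
ee_pos: [593.4, 363.0, 64.6]
ee_rot: [-179.8, 0.3, 60.7]
force: [0.4, -0.1, 0.5]
gripper_width: 77.8
gripper_force: 0.0
[595.61074447 363.67840217  68.37426538]
```

View pics/v4.png

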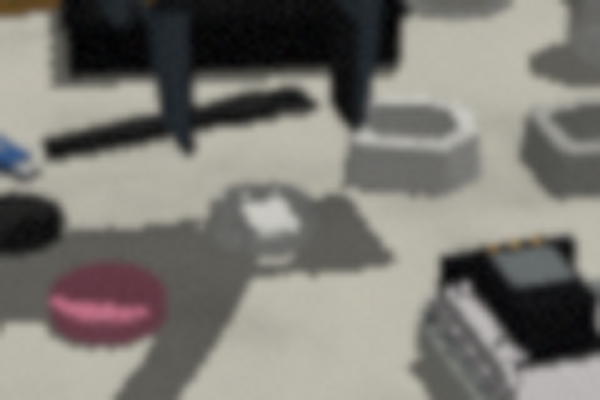

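The puck at crop (262,215) lies in the arm's shadow, below and between the tips at (185,150) and (355,125). I'll continue down.

```bash
python3 -m crank '-0.7 0 0 30 0 0 0;-0.7 0 0 0 0 0 0;-0.7 0 0 0 0 0 0;-0.7 0 0 0 0 0 0'; python3 - <<'E'
from h import *
print(uv((593.3,360.7,14),"scene")-[230,180],uv((594.5,362.5,27),"scene")-[230,180])
E
```

```text
time_s: 13.85
ee_pos: [596.2, 363.1, 40.1]
ee_rot: [179.9, -0.2, 60.6]
force: [0.4, -0.4, -0.0]
gripper_width: 77.9
gripper_force: 0.0
[52.23824926 41.12105765] [52.06087409 36.0535407 ]
```

```bash
python3 -m crank '-0.7 -3.5 -1.3 10 0 0 0;-0.7 0 0 8 0 0 0;-0.7 0 0 5 0 0 0;-0.7 0 0 0 0 0 0;0.3 0 0 0 0 0 0;0.3 0 0 0 0 0 0;0.3 0 0 0 0 0 0;0.3 0 0 0 0 0 0' 45
python3 -m crank '0.3 0 0 0 0 0 0;0.3 0 0 -20 0 0 0;0.3 0 0 -35 0 0 0;0.3 0 0 -35 0 0 0;0.3 0 0 0 0 0 0;0.3 0 0 0 0 0 0;0.3 0 0 0 0 0 0'
python3 - <<'E'
from h import *
a=grab_frame("scene");b=cv2.resize(a[150:250,230:350],None,fx=5,fy=5,interpolation=cv2.INTER_CUBIC);cv2.imwrite("pics/v5.png",b)
print(env.state()["ee_pos"])
E
```

```text
time_s: 14.85
ee_pos: [592.6, 360.2, 15.6]
ee_rot: [180.0, -0.0, 60.6]
force: [0.2, -0.4, 1.0]
gripper_width: 50.4
gripper_force: 45.0
time_s: 15.72
ee_pos: [591.5, 359.5, 103.3]
ee_rot: [-179.9, 0.2, 60.6]
force: [0.7, 0.0, -1.4]
gripper_width: 50.3
gripper_force: 45.0
[591.61774024 359.62649183 103.44510317]
```

View pics/v5.png

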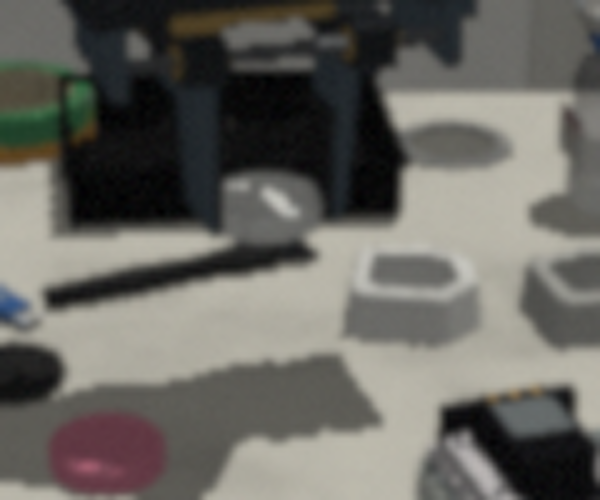

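```bash
python3 - <<'E'
from h import *
e=np.array([.492,.8704]);
for k in (-26,-10,0,10): 
  for z in (94.8,):print(k,(uv((591.6+k*e[0],359.6+k*e[1],z),"scene")-[230,150])*5+2)
# precise puck from first pictures
for c,z in(("top",14),("scene",14)):
  im=cv2.imread("pics/%s0.png"%c[0]);u=uv((593,361,14),c).round().astype(int);x0,y0=u-22;r=im[y0:y0+44,x0:x0+44].min(2)
  m=(r>np.percentile(r,50)+12).astype(np.uint8);n,l,s,ce=cv2.connectedComponentsWithStats(m);i=1+s[1:,4].argmax();print(c,s[i],ce[i]+[x0,y0],ray(ce[i]+[x0,y0],c,14))
E
```

```text
-26 [279.795396   232.36208536]
-10 [269.45427221 218.40105541]
0 [263.13196069 209.86562132]
10 [256.91478277 201.47212281]
top [ 10  10  25  24 446] [249.43497758 170.01793722] [593.71315549 360.65940423  14.        ]
scene [ 13  18  18   9 110] [281.8        220.85454545] [593.55056546 362.41812789  14.        ]
```

```bash
python3 -m crank '0.3 0 0 0 0 0 0;0.3 0 0 0 0 0 0' 22; python3 - <<'E'
from h import *
im=grab_frame("top");cv2.imwrite("pics/t5.png",im)
cv2.imwrite("pics/v6.png",cv2.resize(np.vstack([im[130:210,200:320]]),None,fx=5,fy=5,interpolation=cv2.INTER_CUBIC))
print(env.state()["gripper_width"],[(d["point"],d["p"]) for c in("scene","top") for d in models.search_frame("puck_center",c)])
E
```

```text
time_s: 16.02
ee_pos: [592.3, 360.0, 104.8]
ee_rot: [-180.0, 0.0, 60.6]
force: [-0.1, 0.5, -0.8]
gripper_width: 50.9
gripper_force: 22.0
51.28924616730077 [([482.9, 350.1, 16.9], 0.9), ([588.3, 349.2, 102.2], 0.79), ([414.4, 406.8, 9.9], 0.79), ([418.4, 412.8, 9.1], 0.59), ([475.6, 372.8, 11.8], 0.53)]
```

```bash
python3 - <<'E'
from h import *
f=np.array([.8704,-.492]);e=np.array([.492,.8704])
for n,z,y,x in(("tipR near edge",92.5,25,-16),("tipR far",92.5,25,16),("tipL near",92.5,-25,-16),("tipL far",92.5,-25,16)):
  q=np.array([591.6,359.6])+y*f+x*e;print(n,((uv((*q,z),"scene")-[230,150])*5+2).round())
for k in(-10,0,10):
  P=[np.array([591.6,359.6])+k*e+27*np.array([np.cos(a),np.sin(a)]) for a in np.linspace(0,6.28,60)]
  U=np.array([(uv((*p,z),"scene")-[230,150])*5+2 for p in P for z in(87.8,101.8)]);print(k,U.min(0).round(),U.max(0).round())
E
```

```text
tipR near edge [324. 222.]
tipR far [303. 195.]
tipL near [222. 235.]
tipL far [203. 207.]
-10 [212. 181.] [327. 257.]
0 [206. 173.] [320. 248.]
10 [200. 165.] [314. 239.]
```

View pics/v6.png

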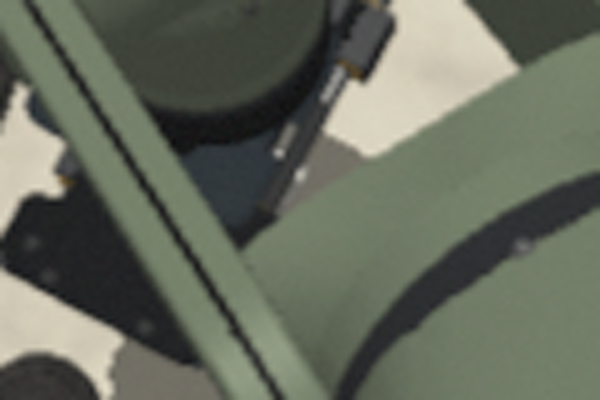

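```bash
python3 -m crank '0.3 -36.4 30.5 0 0 0 0;0.3 -36.4 30.5 0 0 0 0;0.3 -36.4 30.5 0 0 0 0;0.3 -36.4 30.5 0 0 0 0;0.3 -36.3 30.4 0 0 0 0;0.3 0 0 10 0 0 0;0.3 0 0 10 0 0 0;0.3 0 0 0 0 0 0;0.3 0 0 0 0 0 0;0.3 0 0 0 0 0 0' 40
python3 - <<'E'
from h import *
S=grab_frame("scene");T=grab_frame("top");cv2.imwrite("pics/s7.png",S);cv2.imwrite("pics/t7.png",T);s=env.state()
print(s["ee_pos"],s["ee_rot"],s["gripper_width"])
E
```

```text
time_s: 17.42
ee_pos: [636.0, 127.6, 85.6]
ee_rot: [180.0, -0.0, 60.6]
force: [-0.0, -0.7, -1.2]
gripper_width: 51.1
gripper_force: 40.0
[635.97061166 127.30263471  85.59895653] [ 1.79970481e+02 -3.21580341e-02  6.06204080e+01] 50.596304854456264
```

```bash
python3 -m crank '0.3 -0.6 0 10 0 0 0;0.3 0 0 10 0 0 0;0.3 0 0 3 0 0 0;0.3 0 0 0 0 0 0'; python3 -m crank '0.3 0 0 2 0 0 0;0.3 0 0 0 0 0 0'; python3 -m crank '0.3 0 0 2 0 0 0;0.3 0 0 0 0 0 0';  python3 -m crank '0.3 0 0 1 0 0 0;0.3 0 0 0 0 0 0'
```

```text
time_s: 18.02
ee_pos: [635.3, 126.2, 61.7]
ee_rot: [-180.0, 0.0, 60.6]
force: [0.2, -0.4, 0.3]
gripper_width: 50.6
gripper_force: 40.0
time_s: 18.27
ee_pos: [635.6, 126.3, 60.3]
ee_rot: [180.0, -0.0, 60.6]
force: [0.6, 0.3, -1.5]
gripper_width: 50.3
gripper_force: 40.0
time_s: 18.52
ee_pos: [635.4, 126.3, 58.2]
ee_rot: [-180.0, 0.0, 60.6]
force: [0.1, -0.3, -0.9]
gripper_width: 50.6
gripper_force: 40.0
time_s: 18.77
ee_pos: [635.5, 126.3, 57.2]
ee_rot: [-180.0, 0.0, 60.6]
force: [0.2, -0.1, -0.4]
gripper_width: 50.5
gripper_force: 40.0
```

```bash
python3 -m crank '0.3 0 0 1 0 0 0;0.3 0 0 0 0 0 0'; python3 -m crank '0.3 0 0 1 0 0 0;0.3 0 0 0 0 0 0'
```

```text
time_s: 19.02
ee_pos: [635.6, 126.3, 56.3]
ee_rot: [180.0, -0.0, 60.6]
force: [-0.5, 0.1, 0.6]
gripper_width: 50.4
gripper_force: 40.4
time_s: 19.27
ee_pos: [635.6, 126.3, 56.1]
ee_rot: [180.0, -0.0, 60.6]
force: [-1.3, -0.5, 5.3]
gripper_width: 50.2
gripper_force: 42.8
```

The puck touched the seat at TCP z=56.1, as predicted, but the fingertips are almost level with the rim. I'll let go and grip it about 2.5 mm higher, so the push goes through the puck alone.

```bash
python3 -m crank '0.3 0 0 -0.7 0 0 0;-0.4 0 0 0 0 0 0;-0.4 0 0 0 0 0 0;-0.4 0 0 0 0 0 0'; python3 -m crank '-0.4 0 0 -2.5 0 0 0;-0.4 0 0 0 0 0 0;0.3 0 0 0 0 0 0;0.3 0 0 0 0 0 0;0.3 0 0 0 0 0 0;0.3 0 0 0 0 0 0' 40
```

```text
time_s: 19.77
ee_pos: [636.2, 126.3, 56.3]
ee_rot: [179.9, -0.1, 60.6]
force: [1.8, -0.4, 3.2]
gripper_width: 63.9
gripper_force: 1.6
time_s: 20.52
ee_pos: [635.4, 126.3, 58.3]
ee_rot: [-180.0, 0.0, 60.6]
force: [0.5, 0.7, -0.5]
gripper_width: 50.3
gripper_force: 40.0
```

```bash
python3 -m crank '0.3 0 0 1 0 0 0;0.3 0 0 1 0 0 0;0.3 0 0 0 0 0 0' 50; python3 -m crank '0.3 0 0 1 0 0 0;0.3 0 0 1 0 0 0;0.3 0 0 1 0 0 0;0.3 0 0 0 0 0 0';python3 -m crank '0.3 0 0 1 0 0 0;0.3 0 0 1 0 0 0;0.3 0 0 1 0 0 0;0.3 0 0 0 0 0 0'
```

```text
time_s: 20.9
ee_pos: [635.6, 126.3, 57.4]
ee_rot: [180.0, -0.0, 60.6]
force: [-1.6, 0.4, 5.2]
gripper_width: 49.9
gripper_force: 50.0
time_s: 21.4
ee_pos: [635.6, 126.3, 54.8]
ee_rot: [180.0, -0.0, 60.6]
force: [-3.3, -1.5, 7.8]
gripper_width: 49.9
gripper_force: 50.0
time_s: 21.9
ee_pos: [635.6, 126.3, 52.3]
ee_rot: [180.0, -0.0, 60.6]
force: [-2.7, -1.3, 9.8]
gripper_width: 50.2
gripper_force: 50.0
```

```bash
python3 -m crank '0.3 0 0 1 0 0 0;0.3 0 0 1 0 0 0;0.3 0 0 0 0 0 0'; python3 -m crank '0.3 0 0 1 0 0 0;0.3 0 0 0 0 0 0';python3 -m crank '0.3 0 0 1 0 0 0;0.3 0 0 0 0 0 0';python3 -m crank '0.3 0 0 1 0 0 0;0.3 0 0 0 0 0 0'
```

```text
time_s: 22.28
ee_pos: [635.6, 126.3, 50.6]
ee_rot: [180.0, -0.0, 60.6]
force: [-3.1, -1.9, 11.2]
gripper_width: 50.2
gripper_force: 50.0
time_s: 22.52
ee_pos: [635.6, 126.3, 50.0]
ee_rot: [180.0, -0.0, 60.6]
force: [-4.5, -0.6, 12.9]
gripper_width: 50.1
gripper_force: 50.0
time_s: 22.78
ee_pos: [635.6, 126.4, 49.9]
ee_rot: [179.9, -0.1, 60.6]
force: [-6.0, -0.6, 17.2]
gripper_width: 50.0
gripper_force: 50.0
time_s: 23.02
ee_pos: [635.6, 126.3, 49.8]
ee_rot: [179.9, -0.1, 60.6]
force: [-6.9, -2.3, 23.1]
gripper_width: 50.1
gripper_force: 50.0
```

```bash
python3 -m crank '0.3 0 0 -0.5 0 0 0;0.3 0 0 0 0 0 0;0.3 0 0 0 0 0 0;0.3 0 0 0 0 0 0;0.3 0 0 0 0 0 0'
python3 - <<'E'
from h import *
b=cv2.resize(grab_frame("scene")[195:285,200:430],None,fx=3.4,fy=3.4,interpolation=cv2.INTER_CUBIC)
a=cv2.resize(grab_frame("top")[105:280,195:420],None,fx=1.5,fy=1.5,interpolation=cv2.INTER_CUBIC)
o=np.zeros((b.shape[0]+a.shape[0],b.shape[1],3),np.uint8);o[:b.shape[0]]=b;o[b.shape[0]:,:a.shape[1]]=a
cv2.imwrite("pics/v8.png",o);print(o.shape)
E
```

```text
time_s: 23.65
ee_pos: [635.6, 126.3, 49.8]
ee_rot: [179.9, -0.1, 60.6]
force: [-5.7, -0.9, 19.5]
gripper_width: 50.2
gripper_force: 50.0
(568, 782, 3)
```

View pics/v8.png

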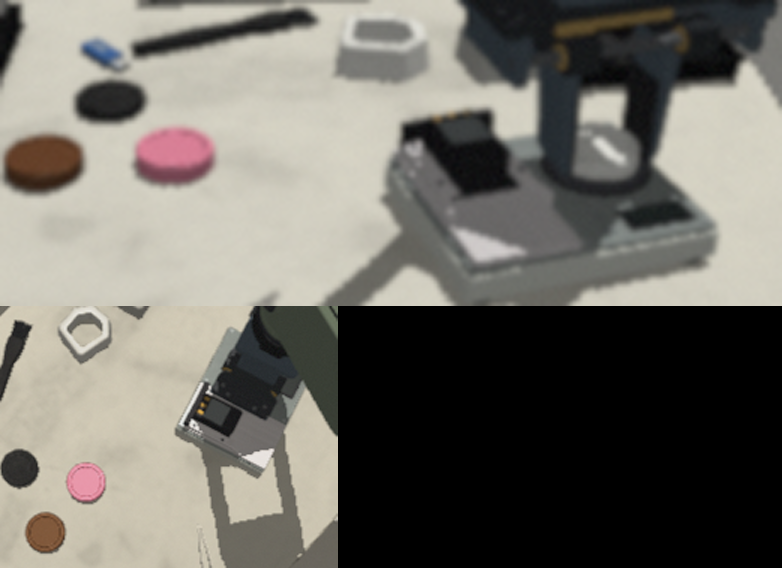

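The puck at (605,155) sits flat in the ring and is held down. The battery at (460,150) is still home, and the other items have not moved. Handing in.

```bash
python3 -c "
from workcell import env
print(env.job_done())"
```

```text
the job is handed in; nothing more can be done
None
```

The battery is home against the shoe's end stop and the roller snapped in, judging by the push force; the white puck is seated and held on the ring's stop at about 19 N, and the job was handed in at about 24 s (no verdict came back).

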